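# Move the desk ladder's rung slide one hole along and hold its lock pin home

### The arm

A 6-joint arm with a two-finger parallel gripper is mounted at the origin on the work surface. World frame = base frame: x ahead of the robot, y to its left, z up, the work surface at z = 0. Lengths are in m, angles in degrees, forces in N, time in s.
With the tool pointing down it reaches from about 0.25 to 0.725 m from the base axis. Payload 9.7 kg.
Tool frame: the origin (TCP) lies midway between the tips of the shut fingers; the grasp point (between the pads) lies bot.grasp_offset behind it (bot.grasp_offset is the distance from the TCP to the grasp point, in m); x points along the fingers, y is the direction in which the jaws open and shut, and the axes are right-handed (so a half turn about x gives the same grasp; the last joint's range is limited). The gripper opens to 85 mm and grips with 20 to 120 N. Pads are 22 mm wide; open, the fingers measure 114 mm over their backs; the gripper's body (76 mm by 85 mm) begins 54 mm behind the grasp point. The pads swing forward as they close: fully open they stand 13 mm farther back than shut.
Start: joints at [-64.687, 4.979, 10.078, 95.1, 0, 90], TCP at [0.235, -0.497, 0.231] pointing down, gripper open.
Joint ranges: [-179.16, 179.16], [-48.56, 103.87], [-65.8, 70.77], [-126.05, 130.52], [-82.76, 87.17], [-180, 180]. Speed limits (degrees/s): [127.2, 127.2, 147.25, 180, 180, 180].

### API

Orientations are given as [roll, pitch, yaw] about the fixed x, y, z axes, in that order (R = Rz(yaw) Ry(pitch) Rx(roll)).
In Python, from workcell import status, camera, bot gives the robot as it stands.
- The arm moves only by the shell command python3 -m jog 'ROWS' [OPENING] [FORCE]. ROWS is text: rows parted by semicolons, each of 4 numbers parted by spaces: the shift along the tool's x, y, z in mm, then the turn about the tool's x in degrees. A call has exactly 8 rows; each row is the pose to reach, as a shift and turn from the pose commanded when the call began, along the tool's axes at that moment; what a row does not reach only later rows make up. A row lasts 1/8 s, in which the tool goes at most 62.5 mm and 10.7 degrees, less where a joint would pass 70% of its speed; a pose out of reach is approached as far as the arm can. A call with a gripper value outside its range is refused whole. OPENING is the opening, from 0 (shut) to 1 (fully open), set as the call begins (- or left out, the last holds). The fingers move at their own pace and stop on an object; FORCE is the grip in N (left out, the last holds). Time passes only in rows, so rows that repeat a pose let the fingers close, or fill a call up. It gives the time, the measured TCP pose, the force and the opening at its end, in the units of the state.
- status.get_obs(): the state, without advancing time (a new reading comes with each control period).
- camera(name): name is "side" or "top"; returns a dict with "color" (384x512x3 uint8, red, green, blue), "vfov" (degrees; the focal length in pixels is half the picture's height over the tangent of half this angle, whatever the lens; pixels are square), "cx", "cy" (the principal point, pixels), "D" ([k1, k2, p1, p2, k3] as OpenCV has them; the pictures are not rectified), "rvec" (rotation vector, rad) and "tvec" (3), from world to camera coordinates, as OpenCV has them. Camera axes: x right, y down, z forward; pixel columns grow to the right and rows downward; lengths in m; the calibration is good to about 2 mm. A picture is of the moment at which its call begins. There is no depth.
- bot.job_done(): hands the job in, once; it reports no verdict.
The state is a dict: "time": time; "q": joint angles; "qd": joint speeds; "joint_efforts": joint torques, N m; "ee_pos": TCP position; "tcp_rot": TCP orientation; "wrist_force": force on the tool from outside, world axes, zero at the start; "torque": the same for the moment, N m; "opening": finger opening in m.
Only numpy, scipy, OpenCV 4.12 (cv2) and the standard library are available. Lean on these libraries where they do the work, as an engineer would, in place of code of your own. Each camera call takes 0.05 s, during which the arm holds its last target. There are 200 camera calls.

### The job

First pull the orange plug straight up out of the white socket between the ladder's rails, where it stands in the rung's way, and put it down in the green tray. Then pull up the red knob of the rung slide's lock plunger, slide the rung one hole along so that it stands over the emptied socket, and let the pin go fully home in that hole. Finish while still holding the red knob firmly with the pin home, and leave the other things on the desk where they are.

Things in the scene. Friction and masses are not known exactly. Their poses are not given: they have to be found in the camera images.
- ladder: small pale wooden ladder fixed to the desk, lying flat: two rails along its y axis, 360 mm long, 24 mm wide, at x = -70 mm and x = +70 mm, joined by end rungs at y = -163 and +163 mm. Origin on the desk at its middle, z up. On the rail at x = -70 mm lies an aluminium strip (top 40 mm above the desk) with square holes 11 mm wide at y = -130, -60, +10 and +80 mm.
- rung_slide (a joint): travel in m of the rung slide (black carriage on the holed rail, medium-brown wooden rung 24 mm wide across to the other rail, underside 41 mm and top 62 mm above the desk) along the ladder's +y. 0: start, pin in the hole at y = -60 mm. The next hole is at 0.070. About 1.5 N of friction; it stays where it is left.
- plunger (a joint): lift in m of the lock plunger: 0 fully home, 0.016 fully pulled. A spring pushes it home with 3 N at 0 rising to 7 N at 0.016. Its 8 mm round-ended pin is clear of the strip from about 0.010 up; let go between holes it rides on the strip at about 0.009, and over a hole it drops in by itself.
- knob (a point): centre of the red plunger knob: upright cylinder 26 mm across, 28 mm high. With the plunger home its centre is 86 mm above the desk, its underside 12 mm above the black carriage (46 x 46 mm). It is at ladder x = -70 mm, y = -60 mm + rung_slide. Rises with the plunger and travels with the slide; pushing the knob sideways moves the slide.
- socket_top (a point): centre of the socket's top face, 24 mm above the desk; white block 44 x 36 mm with a 60 x 50 mm, 8 mm high foot, fixed between the rails, square to the ladder, beside the next hole (ladder y = +10 mm, x varies). The rung passes over it once the plug is out.
- plug_grip (a point): centre of the orange plug's block, 26 mm (ladder x) by 30 mm (ladder y) by 60 mm high; it spans 30 mm below to 30 mm above this point; a brass blade (16 x 9 mm) reaches a further 20 mm down into the socket. Axes as the ladder's at the start, z up. Seated, the point is 54 mm above the desk. Two sprung detents hold the blade: about 15 N straight up frees it within the first 10 mm; it is fully out after 20 mm. About 50 to 100 g.
- plug: the same orange plug with blade; origin at the middle of the blade's lower end, 50 mm below point plug_grip
- tray: open green tray fixed on the desk, outside 200 (x) x 160 (y) x 28 mm high, walls and floor 5 mm; origin under its centre, z up. Let go on the floor of the tray, the plug may stay standing on its blade or tip over; both are fine.
- mug: bystander: white mug, 80 mm across, 90 mm high; origin at its underside
- bottle: bystander: blue bottle, 66 mm across, 200 mm high; origin at its underside
- wood_box: bystander: dark wooden box 70 x 60 mm, 70 mm high; origin at its underside
- brush: bystander: brush lying flat; origin at its underside
- cream_jar: bystander: white jar with wooden cap, 52 mm across, 50 mm high; origin at its underside
- tin: bystander: small brass-coloured tin, 44 mm across, 20 mm high, lying on the desk between the ladder's rails beyond the socket; the rung passes over it; origin at its underside
Not all that is in view belongs to the job. What is meant by the plug is not grey, and is the smaller of those in its own colour.

How it is judged (in metres and radians):
On the way, in this order (a step that is already met when the one before it is completed fails the run):
1. plug out of the socket (centre 50 mm above its top), slide still locked at the start (z of plug_grip in the frame of socket_top above 0.05 m and value of joint rung_slide between -0.006 and 0.006 m), for 0.1 s.
2. the plug lies in the green tray, let go and at rest (x of plug_grip in the frame of tray between -0.095 and 0.095 m and y of plug_grip in the frame of tray between -0.075 and 0.075 m and z of plug_grip in the frame of tray between 0 and 0.065 m and contact force between the fingers and plug below 0.1 N and linear speed of plug below 0.03 m/s), for 0.2 s.
3. the lock plunger is pulled (more than 7 mm) (value of joint plunger above 0.007 m), for 0.1 s.
4. slide at the next hole (70 mm, within 4.5 mm), pin home (within 2 mm) (value of joint rung_slide between 0.0655 and 0.0745 m and value of joint plunger below 0.002 m), for 0.2 s.
At the end, for the whole second after the job is handed in: Slide at the next hole (70 mm, within 4.5 mm), pin home (plunger under 2 mm), at rest; the fingers still hold the knob (over 1.5 N); the plug lies in the green tray, centre inside its walls and under 65 mm above its underside, let go and at rest (all of step 2 and all of step 4 and contact force between the fingers and plunger above 1.5 N and velocity of joint rung_slide between -0.01 and 0.01 m/s); the arm keeps its last pose, push and grip.
It fails at once if the mug, bottle, wooden box, brush, jar or tin is moved more than 30 mm (distance of any of mug, bottle, wood_box, brush, cream_jar, tin from where it was at the start of the episode above 0.03 m).
It also fails if it takes over 59 s, if anything falls off the work surface, if the arm or the gripper's body presses on something with over 40 N, if the wrist force passes 120 N, or if a joint passes its speed limit or range.

## Working session

There is one attempt and no reset: what is moved stays moved. The work goes in short steps, Python scripts to look and compute and a shell command to move; the robot and the scene stay as the last step left them, time stands still between calls to the robot, and variables do not carry over. Pictures are saved under pics/ and viewed, about 8 in all and at most 12, crops included, and the job is handed in when it is done.

```bash
ls; mkdir -p pics; python3 - <<'E'
from workcell import status,camera,bot
import cv2
print(status.get_obs(), bot.grasp_offset)
for n in("side","top"):
    c=camera(n); cv2.imwrite(f"pics/{n}0.png",c["color"][...,::-1])
    print(n,{k:v for k,v in c.items() if k!="color"})
E
```

```text
pics
{'time': 0.0, 'q': array([-6.46859814e+01,  5.01192594e+00,  1.00361611e+01,  9.50993761e+01,
        1.44424801e-03,  8.99985131e+01]), 'qd': array([ 0.01287782, -0.00038358,  0.00189659, -0.12117546, -0.06175546,
       -0.01998878]), 'joint_efforts': array([-2.15194709e-04, -5.20387387e+01,  4.64808619e+01,  1.61041523e-02,
        1.35748999e-05,  7.08874426e-08]), 'ee_pos': array([ 0.23508233, -0.49698894,  0.23059043]), 'tcp_rot': array([-91.10260646,  89.92484525, 114.21289816]), 'wrist_force': array([-0.45779445, -0.19845759, -0.11661684]), 'torque': array([-0.02640408,  0.03796896, -0.02585317]), 'opening': 0.08577005839575955} 0.0187
side {'vfov': 50.838942455532454, 'cx': 251.70235155528368, 'cy': 185.2286420133777, 'D': array([0.04386422, 0.        , 0.        , 0.        , 0.        ]), 'rvec': array([ 0.34204828, -2.57071871,  1.46834425]), 'tvec': array([0.52487465, 0.16658609, 0.81313892])}
top {'vfov': 55.81839868598819, 'cx': 255.23741867612648, 'cy': 193.49162388011652, 'D': array([-0.10637294,  0.        ,  0.        ,  0.        ,  0.        ]), 'rvec': array([ 2.1735561 , -2.21024536,  0.07324842]), 'tvec': array([-0.03724108,  0.55176318,  1.21387907])}
```

View pics/top0.png

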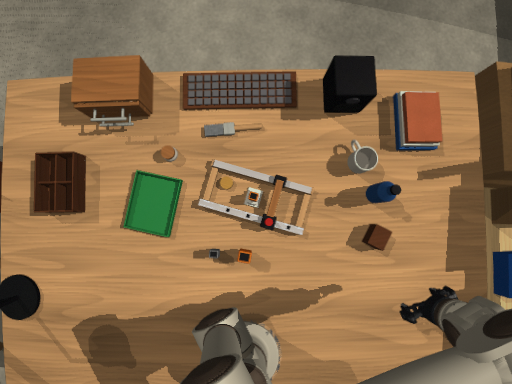

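View pics/side0.png

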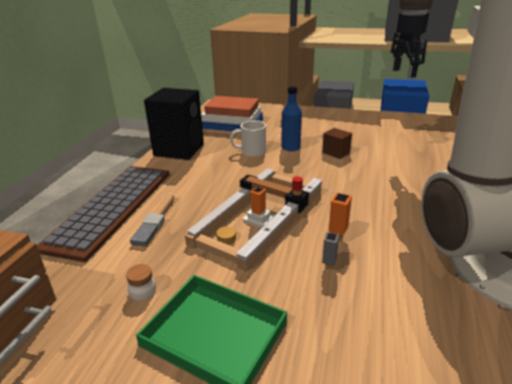

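The top view shows the knob at (268,222), the seated plug at (254,197), the tray at (153,204) and a larger orange decoy at (245,256). The holed rail is the near one, and ladder +y runs left, towards the tray.

```bash
cat > h.py <<'E'
import numpy as np,cv2
from workcell import status,camera,bot
def cal(c):
    f=192/np.tan(np.radians(c["vfov"]/2)); K=np.array([[f,0,c["cx"]],[0,f,c["cy"]],[0,0,1]])
    return K,cv2.Rodrigues(c["rvec"])[0],c["tvec"]
def ray(c,px):
    K,R,t=cal(c); u=cv2.undistortPoints(np.array(px,float).reshape(-1,1,2),K,c["D"])[:,0]
    return -R.T@t, np.c_[u,np.ones(len(u))]@R
def plane(c,px,z):
    o,d=ray(c,px); return o+d*((z-o[2])/d[:,2])[:,None]
def tri(c1,p1,c2,p2):
    o1,d1=ray(c1,p1);o2,d2=ray(c2,p2);d1=d1[0];d2=d2[0]
    s=np.linalg.lstsq(np.c_[d1,-d2],o2-o1,rcond=None)[0]
    a=o1+s[0]*d1;b=o2+s[1]*d2; return (a+b)/2,np.linalg.norm(a-b)
def proj(c,P):
    return cv2.projectPoints(np.array(P,float).reshape(-1,3),c["rvec"],c["tvec"],cal(c)[0],c["D"])[0][:,0]
def mask(c,h0,h1,s0=120,v0=60):
    h=cv2.cvtColor(c["color"],cv2.COLOR_RGB2HSV); return cv2.inRange(h,(h0,s0,v0),(h1,255,255))
def blobs(m,amin=15):
    n,l,s,ce=cv2.connectedComponentsWithStats(m); return [(s[i].tolist(),ce[i].round(1).tolist()) for i in range(1,n) if s[i][4]>=amin]
E
python3 - <<'E'
from h import *
for n in("top","side"):
    c=camera(n); print(n)
    print("red",blobs(mask(c,0,4,180,90))+blobs(mask(c,175,180,180,90)))
    print("or",blobs(mask(c,5,13,190,120)))
    g=mask(c,55,80,120,50)
    print("green",blobs(g,300))
    if n=="top":
        ct=max(cv2.findContours(g,0,2)[0],key=cv2.contourArea); b=cv2.boxPoints(cv2.minAreaRect(ct)); print(plane(c,b,0.028).round(4)); print(b)
    x0,y0,x1,y1=(185,145,325,250) if n=="top" else (180,160,335,270)
    cv2.imwrite(f"pics/{n}c.png",cv2.resize(c["color"][y0:y1,x0:x1,::-1],None,fx=5,fy=5,interpolation=cv2.INTER_CUBIC))
E
```

```text
top
red [([265, 218, 8, 8, 52], [268.5, 221.5])]
or [([237, 250, 15, 13, 68], [244.2, 255.9])]
green [([124, 171, 58, 66, 2759], [152.6, 203.4])]
[[0.4442 0.4043 0.028 ]
 [0.6397 0.3604 0.028 ]
 [0.6015 0.201  0.028 ]
 [0.4081 0.2455 0.028 ]]
[[123.02353 226.89409]
 [135.79999 169.39998]
 [181.96469 179.6588 ]
 [169.18823 237.15291]]
side
red [([293, 177, 9, 13, 94], [296.7, 182.5])]
or [([251, 189, 15, 24, 179], [256.2, 200.2]), ([330, 196, 21, 38, 487], [338.3, 215.2])]
green [([137, 276, 149, 108, 10121], [213.7, 332.4])]
```

View pics/topc.png

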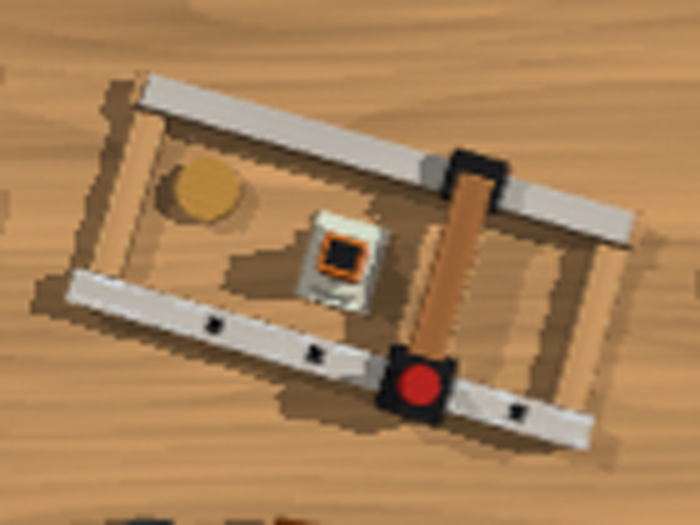

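View pics/sidec.png

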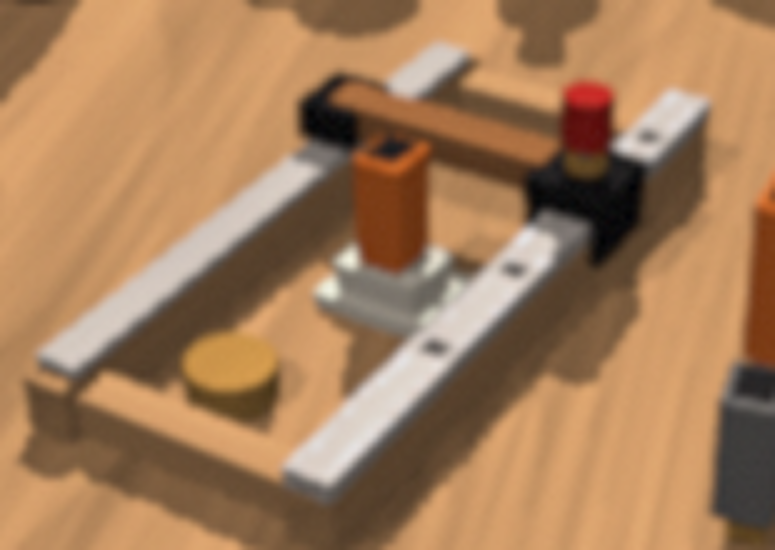

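The crops show strip holes at (213,325), (316,354) and (517,412), the plug top at (341,257) and the knob at (419,384). The tin lies beyond the socket.

```bash
python3 - <<'E'
from h import *
c=camera("top");s=camera("side")
T=lambda p:(np.array(p)+.5)/5-.5+[185,145]; S=lambda p:(np.array(p)+.5)/5-.5+[180,160]
H=plane(c,[T(p) for p in [(213,325),(316,354),(517,412)]],.04); print("holes",H.round(4),np.linalg.norm(np.diff(H,axis=0),axis=1))
Hs=plane(s,[S(p) for p in [(435,347),(514,269),(649,135)]],.04); print("side",Hs.round(4))
for nm,h in(("top",H),("side",Hs)):
    d=h[0]-h[2]; print(nm,"ladder +y dir deg",np.degrees(np.arctan2(d[1],d[0])),"yaw",np.degrees(np.arctan2(d[1],d[0]))-90)
print("knob top",plane(c,T((419,384)),.100),plane(s,S((588,90)),.1), tri(c,T((419,384)),s,S((588,90))))
print("plug top",plane(c,T((341,257)),.084),plane(s,S((392,150)),.084), tri(c,T((341,257)),s,S((392,150))))
print("tin",plane(c,T((207,188)),.02),plane(s,S((230,365)),.02))
print("jar",plane(c,[[168,154]],.05))
E
```

```text
holes [[ 0.4975  0.0478  0.04  ]
 [ 0.4771 -0.0204  0.04  ]
 [ 0.4363 -0.1533  0.04  ]] [0.0711933  0.13898794]
side [[ 0.4986  0.0447  0.04  ]
 [ 0.478  -0.0223  0.04  ]
 [ 0.437  -0.1571  0.04  ]]
top ladder +y dir deg 73.0764710262904 yaw -16.923528973709594
side ladder +y dir deg 73.02497218858129 yaw -16.975027811418713
knob top [[ 0.45699549 -0.08609167  0.1       ]] [[ 0.45794651 -0.09040979  0.1       ]] (array([ 0.45711786, -0.08597545,  0.1025252 ]), np.float64(0.00017023904594691064))
plug top [[ 0.53896734 -0.03817162  0.084     ]] [[ 0.54061881 -0.04145274  0.084     ]] (array([ 0.53924028, -0.03807787,  0.0861432 ]), np.float64(0.000806399189629679))
tin [[0.59096963 0.05220325 0.02      ]] [[0.59122166 0.05379239 0.02      ]]
jar [[0.68644221 0.24372865 0.05      ]]
```

```bash
cat >> h.py <<'E'
from scipy.spatial.transform import Rotation as Rn
EX=np.array([np.cos(np.radians(-17)),np.sin(np.radians(-17)),0]); EY=np.array([-EX[1],EX[0],0])
def go(x,y,z,ydir=None):
    "tool-frame shift (mm) from the measured pose to a world TCP position, and turn bringing tool y along +-ydir"
    o=status.get_obs(); R=Rn.from_euler("xyz",o["tcp_rot"],degrees=True).as_matrix()
    print("t",round(o["time"],2),"q6",o["q"][5].round(1),"pos",o["ee_pos"].round(4),"F",o["wrist_force"].round(1),"op",round(o["opening"],4))
    print("axes",R.round(3).tolist()); print("shift",(R.T@(np.array([x,y,z])-o["ee_pos"])*1e3).round(1))
    if ydir is not None:
        a=np.degrees(np.arctan2(R[:,2]@ydir,R[:,1]@ydir)); print("turn",a.round(1),"or",((a+180+180)%360-180).round(1))
E
python3 -c "
from h import *
go(.5395,-.0395,.20,EX)"
```

```text
t 0.3 q6 90.0 pos [ 0.2351 -0.4971  0.231 ] F [ 0.  -0.4  0.9] op 0.0853
axes [[-0.0, 0.428, -0.904], [0.0, -0.904, -0.428], [-1.0, -0.0, -0.0]]
shift [  31.2 -283.5 -470.8]
turn -47.7 or 132.3
```

```bash
R='31 -283 -471 -47.7'; true; python3 -m jog '4 -36 -60 -6; 8 -71 -118 -12; 12 -107 -177 -18; 16 -142 -235 -24; 20 -178 -295 -30; 23 -212 -353 -36; 27 -246 -410 -42; 31 -283 -471 -47.7' 0.6 60
python3 -c "
from h import *
go(.5395,-.0395,.12,EX)
c=camera('top');s=camera('side')
cv2.imwrite('pics/a.png',np.hstack([cv2.resize(c['color'][140:260,190:310],None,fx=3.3,fy=3.3),cv2.resize(s['color'][110:230,200:320],None,fx=3.3,fy=3.3)])[...,::-1])
"
```

```text
time: 1.3
ee_pos: [0.5129, -0.0799, 0.2032]
tcp_rot: [90.6, 90.0, -16.2]
wrist_force: [0.4, -0.6, -0.2]
opening: 0.051
t 1.3 q6 97.9 pos [ 0.5129 -0.0799  0.2032] F [ 0.4 -0.6 -0.2] op 0.051
axes [[0.001, 0.957, -0.289], [-0.0, -0.289, -0.957], [-1.0, 0.001, -0.0]]
shift [ 83.2  13.7 -46.3]
turn 0.2 or -179.8
```

```bash
python3 -m jog '0 14 -46 0; 20 14 -46 0; 40 14 -46 0; 53 14 -46 0; 53 14 -46 0; 53 14 -46 0; 53 14 -46 0; 53 14 -46 0' 0.6 60
python3 -c "
from h import *
go(.5395,-.0395,.12,EX)
c=camera('top');s=camera('side')
cv2.imwrite('pics/b.png',np.hstack([cv2.resize(c['color'][140:260,190:310],None,fx=3.3,fy=3.3),cv2.resize(s['color'][110:230,200:320],None,fx=3.3,fy=3.3)])[...,::-1])
"
```

```text
time: 2.4
ee_pos: [0.5391, -0.042, 0.1506]
tcp_rot: [100.8, 90.0, -6.2]
wrist_force: [0.0, -0.6, 0.2]
opening: 0.0514
t 2.4 q6 102.5 pos [ 0.5391 -0.042   0.1506] F [ 0.  -0.6  0.2] op 0.0514
axes [[0.001, 0.956, -0.292], [-0.0, -0.292, -0.956], [-1.0, 0.001, -0.0]]
shift [30.6 -0.4 -2.5]
turn 0.0 or -180.0
```

View pics/b.png

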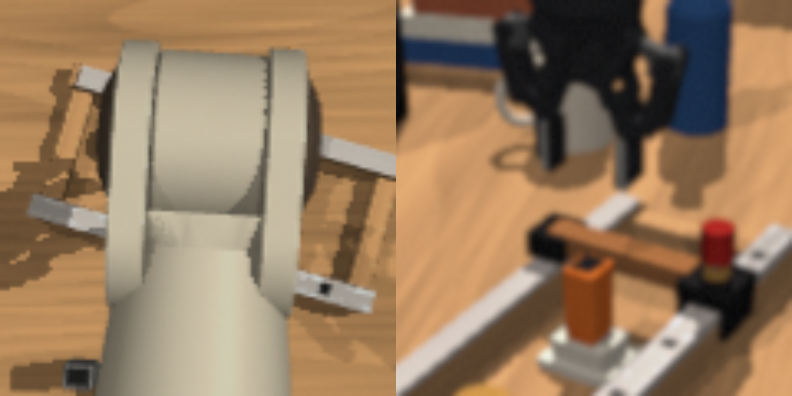

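The gripper straddles the plug in the side view (fingertips around 550 and 625, plug at 588). I'll lower it.

```bash
python3 -m jog '15 0 -2 0; 32 0 -2 0; 50 0 -2 0; 68 0 -2 0; 86 0 -2 0; 105 0 -2 0; 105 0 -2 0; 105 0 -2 0'
python3 -c "
from h import *
go(.5395,-.0395,.12,EX)"; python3 -m jog '0 0 0 0; 0 0 0 0; 0 0 0 0; 0 0 0 0; 0 0 0 0; 0 0 0 0; 0 0 0 0; 0 0 0 0' 0.1 60
python3 -c "
from h import *
s=camera('side')
cv2.imwrite('pics/c.png',cv2.resize(s['color'][130:250,200:320],None,fx=4,fy=4)[...,::-1])
"
```

```text
time: 3.5
ee_pos: [0.5398, -0.04, 0.0455]
tcp_rot: [102.7, 90.0, -4.3]
wrist_force: [-0.4, 0.6, 0.1]
opening: 0.051
t 3.5 q6 102.7 pos [ 0.5398 -0.04    0.0455] F [-0.4  0.6  0.1] op 0.051
axes [[0.001, 0.956, -0.292], [-0.0, -0.292, -0.956], [-1.0, 0.001, -0.0]]
shift [-74.5  -0.4  -0.5]
turn 0.0 or -180.0
time: 4.5
ee_pos: [0.5403, -0.0401, 0.046]
tcp_rot: [100.8, 89.9, -6.2]
wrist_force: [1.4, -0.4, 5.7]
opening: 0.0251
```

View pics/c.png

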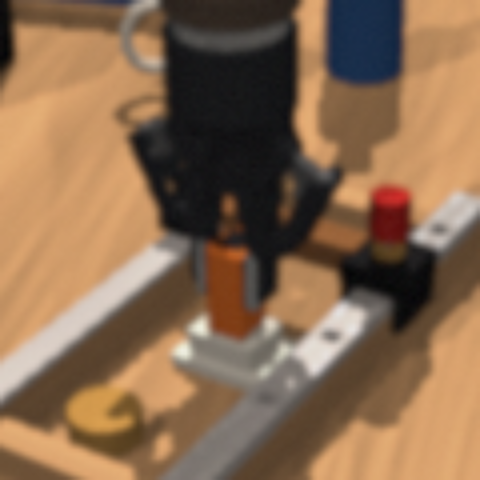

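The pads hold the plug block at 25 mm opening, so I'll pull straight up.

```bash
python3 -m jog '-3 0 0 0; -6 0 0 0; -9 0 0 0; -12 0 0 0; -16 0 0 0; -20 0 0 0; -25 0 0 0; -30 0 0 0'; python3 -m jog '-12 0 0 0; -25 0 0 0; -40 0 0 0; -55 0 0 0; -70 0 0 0; -85 0 0 0; -85 0 0 0; -85 0 0 0' 
python3 -c "
from h import *
go(.523,.303,.17)
s=camera('side')
cv2.imwrite('pics/d.png',cv2.resize(s['color'][80:240,180:340],None,fx=3,fy=3)[...,::-1])
"
```

```text
time: 5.55
ee_pos: [0.539, -0.0399, 0.0751]
tcp_rot: [-85.2, 89.9, 167.8]
wrist_force: [0.2, 0.5, -0.9]
opening: 0.0256
time: 6.55
ee_pos: [0.5394, -0.04, 0.1597]
tcp_rot: [-76.4, 90.0, 176.6]
wrist_force: [0.2, -0.7, -0.8]
opening: 0.0257
t 6.55 q6 102.7 pos [ 0.5394 -0.04    0.1597] F [ 0.2 -0.7 -0.8] op 0.0257
axes [[-0.001, 0.956, -0.292], [0.0, -0.292, -0.956], [-1.0, -0.001, 0.0]]
shift [ -10.3 -115.9 -323.3]
```

View pics/d.png

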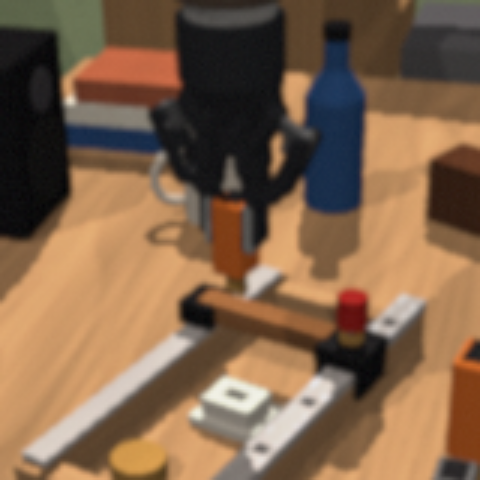

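The plug is out and held, and the socket is empty at (236,400). Next I'll carry it to the tray.

```bash
python3 -m jog '0 -12 -32 0; 0 -29 -81 0; 0 -46 -130 0; 0 -64 -178 0; 0 -81 -227 0; 0 -98 -275 0; 0 -111 -308 0; 0 -116 -323 0'; python3 -m jog '15 0 0 0; 35 0 0 0; 55 0 0 0; 75 0 0 0; 90 0 0 0; 98 0 0 0; 98 0 0 0; 98 0 0 0' 
python3 -c "
from h import *
go(.523,.303,.051)
c=camera('top')
s=camera('side')
cv2.imwrite('pics/e.png',np.hstack([cv2.resize(s['color'][200:384,120:304],(400,400)),cv2.resize(c['color'][150:250,100:200],(400,400))])[...,::-1])
"
```

```text
time: 7.6
ee_pos: [0.5223, 0.3043, 0.1591]
tcp_rot: [-44.6, 89.9, -151.4]
wrist_force: [0.5, -0.2, -0.3]
opening: 0.0255
time: 8.6
ee_pos: [0.5233, 0.3029, 0.0628]
tcp_rot: [134.7, 89.9, 27.7]
wrist_force: [0.6, -0.8, 0.2]
opening: 0.0258
t 8.6 q6 137.1 pos [0.5233 0.3029 0.0628] F [ 0.6 -0.8  0.2] op 0.0258
axes [[0.001, 0.956, -0.292], [0.001, -0.292, -0.956], [-1.0, 0.001, -0.001]]
shift [11.8 -0.3 -0. ]
```

View pics/e.png

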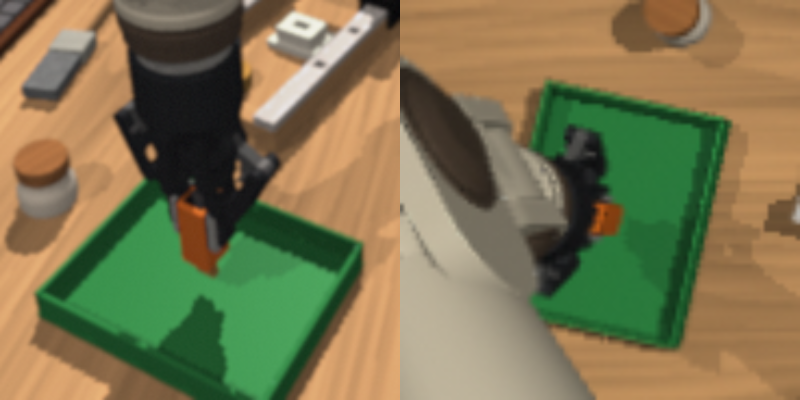

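The plug is inside the tray outline and tilted about the jaw axis, which does no harm here. I'll lower it gently and release.

```bash
python3 -m jog '2 0 0 0; 4 0 0 0; 6 0 0 0; 8 0 0 0; 10 0 0 0; 10 0 0 0; 10 0 0 0; 10 0 0 0'; python3 -m jog '0 0 0 0; 0 0 0 0; 0 0 0 0; 0 0 0 0; 0 0 0 0; 0 0 0 0; 0 0 0 0; 0 0 0 0' 0.75;  python3 -m jog '-6 0 0 0; -15 0 0 0; -30 0 0 0; -50 0 0 0; -70 0 0 0; -90 0 0 0; -105 0 0 0; -105 0 0 0' 
python3 -c "
from h import *
go(.457,-.0878,.15,EX)
c=camera('top')
s=camera('side')
cv2.imwrite('pics/f.png',np.hstack([cv2.resize(s['color'][200:384,120:304],(400,400)),cv2.resize(c['color'][150:250,100:200],(400,400))])[...,::-1])
"
```

```text
time: 9.7
ee_pos: [0.523, 0.3028, 0.0522]
tcp_rot: [141.1, 90.0, 34.2]
wrist_force: [1.4, 0.6, -0.8]
opening: 0.0254
time: 10.7
ee_pos: [0.5229, 0.3028, 0.0521]
tcp_rot: [-155.2, 90.0, 97.8]
wrist_force: [0.3, 0.3, 1.1]
opening: 0.064
time: 11.7
ee_pos: [0.5235, 0.3031, 0.1588]
tcp_rot: [137.3, 89.9, 30.4]
wrist_force: [0.8, -0.0, -0.2]
opening: 0.0642
t 11.7 q6 137.1 pos [0.5235 0.3031 0.1588] F [ 0.8 -0.  -0.2] op 0.0642
axes [[0.002, 0.956, -0.292], [0.001, -0.292, -0.956], [-1.0, 0.002, -0.002]]
shift [  8.2  50.6 393.3]
turn 0.0 or -180.0
```

View pics/f.png

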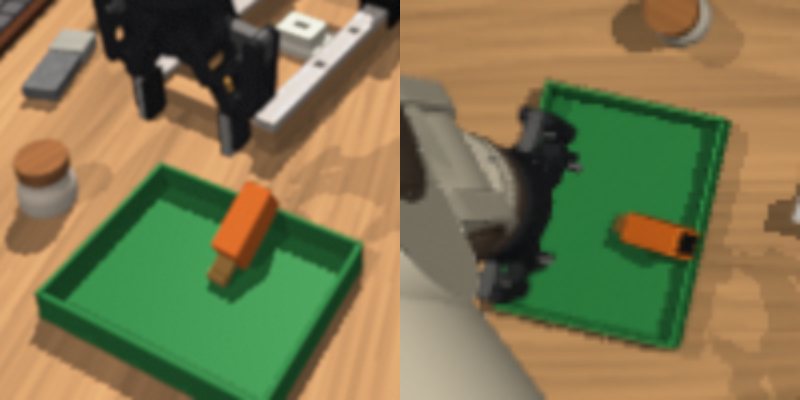

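The plug lies propped blade-down inside the tray, leaning on the wall nearest the ladder. Now to the knob.

```bash
python3 -m jog '1 5 35 0; 2 12 92 0; 3 19 150 0; 4 26 208 0; 5 34 265 0; 6 42 322 0; 8 48 373 0; 8 51 393 0' 0.65 60; python3 -m jog '0 0 0 0; 0 0 0 0; 0 0 0 0; 5 0 0 0; 10 0 0 0; 15 0 0 0; 20 0 0 0; 20 0 0 0'
python3 -c "
from h import *
go(.457,-.0878,.065,EX)
s=camera('side')
K=[[.457,-.0878,.1]]
print(proj(s,K),blobs(mask(s,0,4,180,90)))
cv2.imwrite('pics/g.png',cv2.resize(s['color'][80:240,210:370],None,fx=3,fy=3)[...,::-1])
"
```

```text
time: 12.8
ee_pos: [0.4557, -0.0902, 0.1481]
tcp_rot: [-71.7, 89.9, -178.8]
wrist_force: [0.3, 0.7, 0.2]
opening: 0.0553
time: 13.8
ee_pos: [0.4566, -0.088, 0.1286]
tcp_rot: [-83.5, 90.0, 169.5]
wrist_force: [-0.5, -0.5, 0.5]
opening: 0.0554
t 13.8 q6 96.1 pos [ 0.4566 -0.088   0.1286] F [-0.5 -0.5  0.5] op 0.0554
axes [[-0.001, 0.956, -0.292], [0.0, -0.292, -0.956], [-1.0, -0.001, 0.0]]
shift [63.6  0.4 -0.3]
turn 0.0 or -180.0
[[297.39535957 178.17393962]] [([293, 177, 9, 13, 105], [296.8, 182.9])]
```

View pics/g.png

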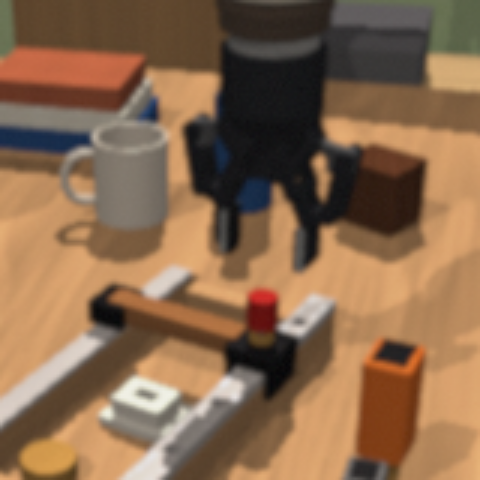

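The jaws straddle the knob at (262,310). I'll descend and grip.

```bash
python3 -m jog '8 0 0 0; 18 0 0 0; 28 0 0 0; 38 0 0 0; 48 0 0 0; 57 0 0 0; 63 0 0 0; 63 0 0 0'; python3 -m jog '0 0 0 0; 0 0 0 0; 0 0 0 0; 0 0 0 0; 0 0 0 0; 0 0 0 0; 0 0 0 0; 0 0 0 0' 0.1 60
python3 -c "
from h import *
go(.457,-.0878,.065,EX)"
```

```text
time: 14.85
ee_pos: [0.4567, -0.0879, 0.0657]
tcp_rot: [-87.4, 90.0, 165.6]
wrist_force: [-0.8, 0.1, -0.8]
opening: 0.0558
time: 15.85
ee_pos: [0.4582, -0.0884, 0.067]
tcp_rot: [92.2, 89.8, -14.8]
wrist_force: [5.5, -2.2, 0.2]
opening: 0.0244
t 15.85 q6 96.1 pos [ 0.4582 -0.0884  0.067 ] F [ 5.5 -2.2  0.2] op 0.0244
axes [[0.003, 0.956, -0.292], [-0.001, -0.292, -0.956], [-1.0, 0.003, -0.0]]
shift [ 2.  -1.3 -0.2]
turn 0.0 or -180.0
```

Gripped at about 24 mm, with a 6 N side force from roughly 1.5 mm of x misfit. I'll shift 2 mm in tool y to relieve it and lift 13 mm.

```bash
python3 -m jog '0 1 0 0; 0 2 0 0; -3 2 0 0; -6 2 0 0; -9 2 0 0; -12 2 0 0; -13 2 0 0; -13 2 0 0' 
python3 -c "
from h import *
go(.457,-.0878,.065,EX)
s=camera('side');print(blobs(mask(s,0,4,180,90)))
cv2.imwrite('pics/i.png',cv2.resize(s['color'][110:230,220:340],None,fx=4,fy=4)[...,::-1])
"
```

```text
time: 16.85
ee_pos: [0.4584, -0.0885, 0.0789]
tcp_rot: [-89.8, 89.9, 163.2]
wrist_force: [-2.2, 1.2, -5.5]
opening: 0.0245
t 16.85 q6 96.1 pos [ 0.4584 -0.0885  0.0789] F [-2.2  1.2 -5.5] op 0.0245
axes [[-0.001, 0.956, -0.292], [0.0, -0.292, -0.956], [-1.0, -0.001, 0.0]]
shift [13.9 -1.5 -0.2]
turn 0.0 or -180.0
[([293, 172, 8, 14, 82], [295.9, 178.4])]
```

View pics/i.png

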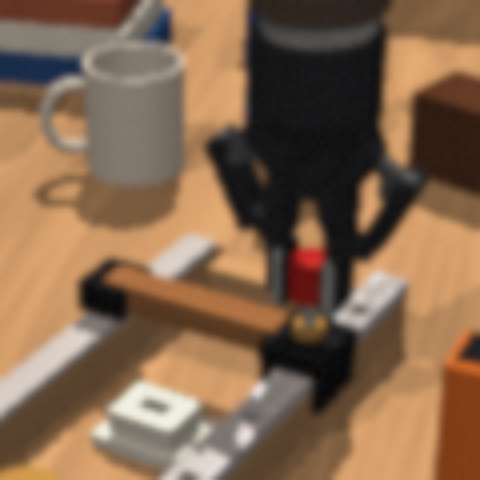

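The knob is lifted about 12 mm and the −5.5 N spring force agrees. I'll slide 70 mm along ladder +y, which is tool −z.

```bash
python3 -m jog '0 0 -4 0; 0 0 -10 0; 0 0 -16 0; 0 0 -22 0; 0 0 -28 0; 0 0 -34 0; 0 0 -39 0; 0 0 -42 0';python3 -m jog '0 0 -4 0; 0 0 -10 0; 0 0 -16 0; 0 0 -21 0; 0 0 -25 0; 0 0 -28 0; 0 0 -28 0; 0 0 -28 0' 
python3 -c "
from h import *
go(.4584+.07*EY[0],-.0885+.07*EY[1],.0789,EX)
s=camera('side');print(blobs(mask(s,0,4,180,90)))
print('expect',proj(s,[[.4584+.07*EY[0],-.0885+.07*EY[1],.098]])-proj(s,[[.4584,-.0885,.098]]))
cv2.imwrite('pics/j.png',cv2.resize(s['color'][110:260,190:340],None,fx=4,fy=4)[...,::-1])
"
```

```text
time: 17.9
ee_pos: [0.471, -0.0479, 0.079]
tcp_rot: [-94.1, 90.0, 159.0]
wrist_force: [-5.1, 0.1, -6.1]
opening: 0.0245
time: 18.9
ee_pos: [0.4793, -0.021, 0.0791]
tcp_rot: [-159.4, 89.9, 93.6]
wrist_force: [-4.2, 1.9, -7.5]
opening: 0.0242
t 18.9 q6 104.4 pos [ 0.4793 -0.021   0.0791] F [-4.2  1.9 -7.5] op 0.0242
axes [[-0.0, 0.957, -0.292], [0.001, -0.292, -0.957], [-1.0, -0.0, -0.001]]
shift [ 0.2 -0.2  0.7]
turn 0.0 or -180.0
[([278, 185, 8, 15, 93], [281.0, 191.2])]
expect [[-14.59339201  13.30576015]]
```

View pics/j.png

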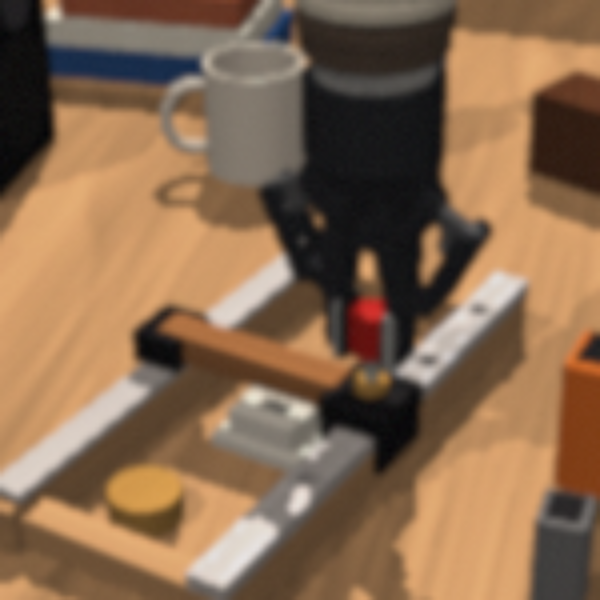

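The rung now stands at the socket and the knob's image shift is (-14.9, 12.8) px against (-14.6, 13.3) expected. I'll lower the pin home while easing the side force.

```bash
python3 -m jog '2 -1 0 0; 4 -1 0 0; 6 -1 0 0; 8 -1 0 0; 10 -1 0 0; 12 -1 0 0; 13 -1 0 0; 13 -1 0 0' 
python3 -c "
from h import *
go(.4584+.07*EY[0],-.0885+.07*EY[1],.067,EX)
s=camera('side');b=blobs(mask(s,0,4,180,90));print(b)
k0=np.array([.4584,-.0885,0]);k1=k0+.07*EY
print('expected px at home',np.array([296.8,182.9])+(proj(s,[k1+[0,0,.086]])-proj(s,[k0+[0,0,.086]])))
"
```

```text
time: 19.95
ee_pos: [0.4789, -0.0214, 0.0669]
tcp_rot: [100.3, 89.9, -6.7]
wrist_force: [2.6, -1.2, 3.0]
opening: 0.0244
t 19.95 q6 104.4 pos [ 0.4789 -0.0214  0.0669] F [ 2.6 -1.2  3. ] op 0.0244
axes [[0.002, 0.956, -0.292], [-0.0, -0.292, -0.956], [-1.0, 0.002, -0.0]]
shift [-0.1  0.   0.1]
turn 0.0 or -180.0
[([278, 189, 9, 15, 103], [281.4, 195.4])]
expected px at home [[282.29677396 196.35958634]]
```

TCP height is back at the home value (0.067), with 3 N upward from the stop. I'll test the lock with a 3 mm sideways nudge and return.

```bash
python3 -m jog '0 0 -1 0; 0 0 -2 0; 0 0 -3 0; 0 0 -4 0; 0 0 -4 0; 0 0 -4 0; 0 0 -4 0; 0 0 -4 0' ; python3 -m jog '0 0 1 0; 0 0 2 0; 0 0 3 0; 0 0 4 0; 0 0 4 0; 0 0 4 0; 0 0 4 0; 0 0 4 0'
python3 -c "
from h import *
go(.4584+.07*EY[0],-.0885+.07*EY[1],.067,EX)
s=camera('side');c=camera('top');print(blobs(mask(s,0,4,180,90)))
cv2.imwrite('pics/k.png',np.hstack([cv2.resize(s['color'][140:240,210:310],(400,400)),cv2.resize(c['color'][150:250,100:200],(400,400))])[...,::-1])
"
```

```text
time: 21.0
ee_pos: [0.4794, -0.0196, 0.0669]
tcp_rot: [22.0, 89.7, -85.0]
wrist_force: [-0.8, -12.5, 8.2]
opening: 0.0243
time: 22.0
ee_pos: [0.4789, -0.0214, 0.0669]
tcp_rot: [99.4, 89.9, -7.6]
wrist_force: [2.3, -0.3, 5.6]
opening: 0.0244
t 22.0 q6 104.4 pos [ 0.4789 -0.0214  0.0669] F [ 2.3 -0.3  5.6] op 0.0244
axes [[0.002, 0.956, -0.292], [-0.0, -0.292, -0.956], [-1.0, 0.002, -0.0]]
shift [-0.1  0.   0.1]
turn 0.0 or -180.0
[([278, 189, 9, 15, 100], [281.3, 195.4])]
```

The slide is locked: the nudge met 12.5 N and moved only 1.8 mm. The picture limit is reached, so I'll check the plug numerically and hand in.

```bash
python3 - <<'E'
from h import *
s=camera('side');c=camera('top')
bt=[b for b in blobs(mask(c,3,15,180,80)) if b[1][0]<190 and b[1][1]>170]; bs=[b for b in blobs(mask(s,3,15,180,80)) if b[1][1]>240 and 130<b[1][0]<300]
print(bt,bs)
p,e=tri(c,bt[0][1],s,bs[0][1]); d=p-[.5234,.3029,0]; a=np.radians(-12.8)
print("plug",p.round(3),e.round(4),"in tray",(np.cos(a)*d[0]+np.sin(a)*d[1]).round(3),(-np.sin(a)*d[0]+np.cos(a)*d[1]).round(3))
print(status.get_obs()["wrist_force"],bot.job_done())
E
```

```text
[([155, 204, 19, 10, 115], [162.7, 208.1])] [([218, 284, 29, 39, 663], [232.5, 302.7])]
plug [0.505 0.264 0.039] 0.0019 in tray -0.009 -0.042
the job is handed in; nothing more can be done
[1.88348504 0.36358364 6.5910258 ] None
```

I finished the task and handed it in at about 22 s of the 59 s. No verdict is reported, so the results below come from my own checks.

- **Plug:** I pulled it straight up out of the socket and released it in the green tray. It tilted in the grip while I carried it, so it now leans on the tray wall nearest the ladder. The last two-view measurement puts its centre at about (-9, -42) mm in the tray, 39 mm above the desk, inside the limits. The two rays agreed to 2 mm.
- **Rung slide and pin:** I lifted the knob about 12 mm, moved the slide about 70 mm and lowered the pin.
    - The gripper came back to its home grip height (67 mm).
    - The knob was within about 1 px of where it should appear.
    - A 4 mm sideways nudge met 12.5 N and moved the gripper only 1.8 mm, so the pin is locked in the hole.
- **Final hold:** The fingers still hold the knob at 24.4 mm opening with a 60 N grip setting, pressing down with about 6 N.

**Not checked:** the picture limit stopped me viewing the final state, so that check was by numbers only. I did not measure the bystanders' positions at the end. No unexpected forces showed up in the readings after each move.

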